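Tare the ink scale with the mixing cup on it

ROBOT

A 6-joint arm with a two-finger parallel gripper is mounted at the origin on the work surface. World frame = base frame: x ahead of the robot, y to its left, z up, the work surface at z = 0. Lengths are in mm, angles in rad, forces in N, time in s.
With the tool pointing down it reaches from about 325 to 1000 mm from the base axis. Payload 5.1 kg.
Tool frame: the origin (TCP) lies at the very end of the fingers, on their centre line; the grasp point (between the pads) lies 19 mm behind it; z points along the fingers, y is the line along which they close (so a half turn about z gives the same grasp; the last joint's range is limited). The gripper opens to 85 mm and grips with 20 to 120 N. Pads are 22 mm wide; open, the fingers measure 114 mm over their backs; the gripper's body (76 mm by 85 mm) begins 54 mm behind the grasp point. The pads swing forward as they close: fully open they stand 13 mm farther back than shut.
Start: joints at [1.058, 0.124, 1.65, -0, 1.367, -0.083], TCP at [270.866, 590.861, 231.322] pointing down, gripper open.
Joint ranges: [-2.61, 2.61], [-1.02, 2.33], [0.03, 2.71], [-1.35, 4.49], [0.32, 2.68], [-2.91, 2.91]. Speed limits (rad/s): [2.57, 2.57, 3.14, 3.14, 3.14, 3.14].

INTERFACE

Orientations are given as a 3x3 rotation matrix whose columns are the frame's x, y, z axes.
In Python, from station import read_state, eyes, ticket gives the robot as it stands.
- The arm moves only by the tool step_arm, never from a script. Its argument "deltas" is a list of rows, each an object with "delta_rot": the turn, a rotation vector about the world's x, y, z in degrees, a list of three; "offset": the shift along the world's x, y, z in m, a list of three; "hand": the closure, from -1 (fully open) to 1 (shut). In form: [{"delta_rot": [rx, ry, rz], "offset": [x, y, z], "hand": hand}, ...]. A call has 1 to 20 rows; each row shifts and turns the commanded pose from where the row before left it; what a row does not reach is not made up. A row lasts 1/8 s, in which the tool goes at most 62.5 mm and 10.7 degrees, less where a joint would pass 70% of its speed; a pose out of reach is approached as far as the arm can. A call is refused whole if a number of a shift passes 0.0625 or a number of a turn 10.7, either way. A call with a gripper value outside its range is refused whole. The fingers move at their own pace and stop on an object; the grip force is fixed at half the most. Time passes only in rows, so rows that do not move let the fingers close. It gives the time, the measured TCP pose, the force, the opening and the grip force at its end, in the units of the state.
- read_state(): the state, without advancing time (a new reading comes with each control period).
- eyes.camera(name): name is "scene" or "top"; returns the picture (480x640x3 uint8, blue, green, red); there is no depth.
- eyes.camera_params(name): a dict with "camera_matrix" (3x3 intrinsics, pixels), "world_from_camera" (4x4, takes a point from camera to world coordinates). Camera axes: x right, y down, z forward; pixel columns grow to the right and rows downward; lengths in mm; the calibration is good to about 2 mm. A picture is of the moment at which its call begins. camera_params takes no time and is no camera call.
- ticket.job_done(): hands the job in; it is judged then, once.
The state is a dict: "clock": time; "joint_pos": joint angles; "qvel": joint speeds; "tau": joint torques, N m; "tool_pos": TCP position; "orientation": TCP orientation; "contact_force": force on the tool from outside, world axes, zero at the start; "wrist_torque": the same for the moment, N m; "opening": finger opening in mm; "finger_force": force on a finger pad.
Only numpy, scipy, OpenCV 4.12 (cv2) and the standard library are available. Lean on these libraries where they do the work, as an engineer would, in place of code of your own. Each camera call takes 0.05 s, during which the arm holds its last target. There are 200 camera calls.

TASK

Before mixing ink, tare the bench scale for the empty metal mixing cup: set the cup down gently, upright, in the middle of the scale's round pan and let go of it, so that its weight swings the pointer. Then push one of the two tabs of the dial's bezel round until the zero mark (the bold black wedge on the dial) stands right at the pointer, leaving the cup on the pan and the jar, tape roll, squeegee and spatula where they are.

Things in the scene. Friction and masses are not known exactly. Their poses are not given: they have to be found in the camera images.
- scale: grey low bench scale, heavy and fixed, body 220 mm (its x) by 400 mm (its y), body top 55 mm above the table. Origin under its centre on the table, z up. On its top the pan is centred at its y = +100 mm and the dial at y = -100 mm
- pan: round flat steel pan, 150 mm across, 5 mm thick. Origin at the centre of its upper face, 85 mm above the table when empty, z up. It sinks on a spring under load: 2.5 mm per newton, 14 mm at most. Sinking 1 mm turns the pointer 0.122 rad clockwise as seen from above
- dial_center (a point): on the dial's vertical axis, at the height of the bezel's rim, 77 mm above the table. The bezel (aluminium rim 176 mm across, clear window) turns together with the white dial face, with light friction (0.12 N m), and stays where it is left; its stops lie 1.6 rad counter-clockwise and 2.2 rad clockwise of the place where the zero mark faces the scale's -x
- zero_mark (a point): bold black wedge and bar on the white dial face; the rest of the face has only thin ticks, 40 divisions of 9 degrees in all. It turns with the bezel. The point lies 70 mm from the dial's axis, at the height of the bezel's rim
- pointer_tip (a point): the point 70 mm from the dial's axis in the direction of the black pointer bar (which ends at 54 mm, under the window), as high as zero_mark. Unloaded the pointer points along the scale's -x; the cup's weight turns it 0.45 to 0.8 rad clockwise seen from above. The dial reads zero when zero_mark and pointer_tip coincide
- tab_a (a point): one of the two black upright tabs on the bezel, a quarter turn counter-clockwise (from above) from the zero mark: 12 mm thick along the rim, 34 mm long radially (81 to 115 mm from the axis), rising 30 mm above the rim to 107 mm above the table. The point is in the middle of its top, 98 mm from the axis
- tab_b (a point): the other tab, the same, half a turn from tab_a, on the pan's side of the dial
- cup: empty open metal mixing cup, 60 mm outer diameter, 100 mm high, wall 3 mm, about 150 to 260 g. Origin at the centre of its underside, z up along its axis
- jar: closed white ink jar with lid, 70 mm in diameter, 100 mm high; bystander. Origin under its centre
- tape: roll of tape lying flat, 100 mm across, 45 mm high; bystander. Origin under its centre
- squeegee: printing squeegee with wooden back, 200 mm long along its x, 50 mm wide, 80 mm high; bystander. Origin under its centre
- spatula: ink spatula lying flat, 200 mm long along its x; bystander. Origin on the table under its middle
Mind the look-alikes: they are no part of the job. Leave any yellow look-alike of the cup alone.

How it is judged (in metres and radians):
On the way, in this order (a step that is already met when the one before it is completed fails the run):
1. the cup stands on the pan, upright and let go (horizontal distance between cup and pan below 0.04 m and z of cup in the frame of pan between -0.006 and 0.006 m and angle between cup's own z axis and vertical below 0.15 rad and contact force between each of the arm, the fingers and cup below 0.1 N and linear speed of cup below 0.02 m/s), for 0.3 s.
2. with the cup on the pan, the zero mark is brought to the pointer (horizontal distance between zero_mark and pointer_tip below 0.0065 m and horizontal distance between cup and pan below 0.045 m), for 0.2 s.
At the end, for the whole second after the job is handed in: the cup stands upright and still on the pan, its axis within 45 mm of the pan's centre (40 mm when first let go), and the zero mark is within 6.5 mm (about 5 degrees, half a division) of the pointer's direction at 70 mm radius (all of step 2 and z of cup in the frame of pan between -0.006 and 0.006 m and angle between cup's own z axis and vertical below 0.15 rad and linear speed of cup below 0.02 m/s); the robot touches nothing.
It fails at once if the cup is dropped or pressed hard on the pan (over 25 N) (contact force between cup and pan above 25 N).
It fails at once if the jar is moved more than 40 mm or tipped (distance of jar from where it was at the start of the episode above 0.04 m or angle between jar's own z axis and vertical above 0.5 rad).
It fails at once if the tape roll, squeegee or spatula is moved more than 40 mm (distance of any of tape, squeegee, spatula from where it was at the start of the episode above 0.04 m).
It also fails if it takes over 51 s, if anything falls off the work surface, if the arm or the gripper's body presses on something with over 40 N, if the wrist force passes 120 N, or if a joint passes its speed limit or range.

## Working session

There is one attempt and no reset: what is moved stays moved. The work goes in short steps, Python scripts to look and compute and a tool call to move; the robot and the scene stay as the last step left them, time stands still between calls to the robot, and variables do not carry over. Pictures are saved under pics/ and viewed, at most 10 in all, crops included, and the job is handed in when it is done.

Besides the shell and the picture viewer there is one more tool, called after ">>>" in YAML: its name, and indented under it one key for each argument. step_arm: Moves the arm, as the interface text tells. Its arguments: {"type":"object","properties":{"deltas":{"type":"array"}},"required":["deltas"]}

```bash
mkdir -p pics; ls; python3 - <<'E'
from station import read_state, eyes
import cv2,numpy as np
s=read_state();print({k:np.round(v,3).tolist() for k,v in s.items()})
for n in("scene","top"):
    cv2.imwrite(f"pics/{n}0.png",eyes.camera(n));p=eyes.camera_params(n);print(n,np.round(p["camera_matrix"],1).tolist(),np.round(p["world_from_camera"],3).tolist())
E
```

```text
pics
{'clock': 0.0, 'joint_pos': [1.058, 0.125, 1.652, -0.0, 1.367, -0.083], 'qvel': [0.0, -0.0, -0.001, 0.002, -0.002, -0.002], 'tau': [0.001, -42.363, -36.545, -0.0, 0.007, 0.0], 'tool_pos': [270.574, 590.345, 230.043], 'orientation': [[-0.909, 0.417, -0.001], [0.417, 0.909, -0.002], [0.0, -0.002, -1.0]], 'contact_force': [0.181, -0.223, -0.218], 'wrist_torque': [-0.003, 0.047, -0.025], 'finger_force': 0.0, 'opening': 85.265}
scene [[554.1, 0.0, 319.4], [0.0, 554.1, 234.8], [0.0, 0.0, 1.0]] [[0.374, 0.721, -0.583, 1370.059], [0.927, -0.298, 0.227, -343.92], [-0.011, -0.625, -0.78, 1116.899], [0.0, 0.0, 0.0, 1.0]]
top [[609.6, 0.0, 332.9], [0.0, 609.6, 241.9], [0.0, 0.0, 1.0]] [[0.01, -0.989, 0.146, 367.948], [-1.0, -0.012, -0.006, -70.064], [0.008, -0.146, -0.989, 1450.748], [0.0, 0.0, 0.0, 1.0]]
```

View pics/top0.png

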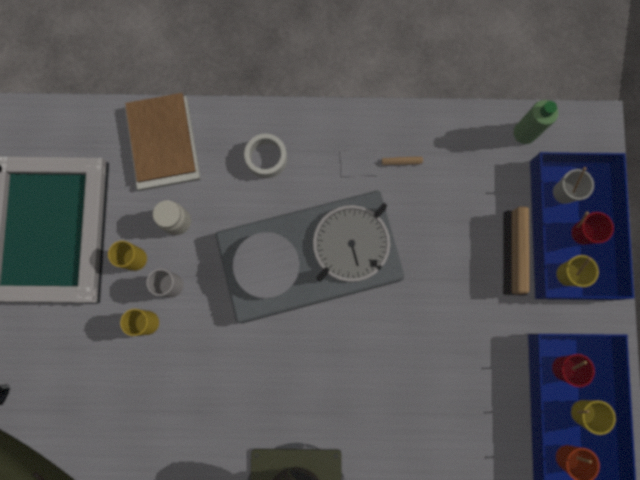

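View pics/scene0.png

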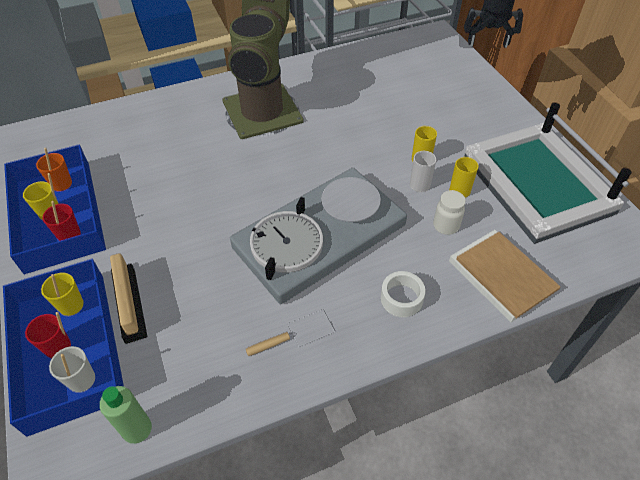

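The top view shows four candidates: a grey metal cup at (163,283), yellow look-alikes at (127,255) and (139,322), and a white cup with a stick in the tray at (574,186). The grey one fits because it is empty, metal and not yellow. The dial centre is near (351,243), the zero mark near (376,264), tab_a at (380,210), tab_b at (323,273) and the pan near (266,265).

```bash
cat > h.py <<'E'
import numpy as np,cv2
from station import read_state,eyes
P={n:eyes.camera_params(n) for n in("scene","top")}
def ray(n,u,v,z):
    p=P[n];T=np.array(p["world_from_camera"]);d=T[:3,:3]@np.linalg.solve(np.array(p["camera_matrix"]),[u,v,1.]);o=T[:3,3]
    return o+d*(z-o[2])/d[2]
def pix(n,X):
    p=P[n];T=np.linalg.inv(np.array(p["world_from_camera"]));c=np.array(p["camera_matrix"])@(T[:3,:3]@X+T[:3,3]);return c[:2]/c[2]
def rectify(n,img,c,half,z,s):
    "overhead view of plane z round c: +x up, +y left, s px per mm"
    N=int(2*half*s);w=[(c[0]+half,c[1]+half),(c[0]+half,c[1]-half),(c[0]-half,c[1]-half),(c[0]-half,c[1]+half)]
    src=np.float32([pix(n,np.array([*q,z])) for q in w]);dst=np.float32([[0,0],[N,0],[N,N],[0,N]])
    return cv2.warpPerspective(img,cv2.getPerspectiveTransform(src,dst),(N,N),flags=cv2.INTER_CUBIC)
E
python3 - <<'E'
from h import *
t=cv2.imread("pics/top0.png");s=cv2.imread("pics/scene0.png")
for n,u,v,z in [("top",351,243,77),("top",266,265,85),("top",380,210,107),("top",323,273,107),("top",376,264,77),("scene",286,241,77),("scene",351,199,85)]:print(n,u,v,ray(n,u,v,z).round())
a=cv2.resize(t[190:350,90:210],None,fx=3.5,fy=3.5,interpolation=2);b=cv2.resize(s[110:250,385:495],None,fx=3.5,fy=3.5,interpolation=2)
h=560;b=cv2.resize(b,(a.shape[1]*0+380,h));cv2.imwrite("pics/c1.png",np.hstack([a,b]))
d=cv2.resize(t[180:330,210:410],None,fx=4,fy=4,interpolation=2);cv2.imwrite("pics/c2.png",d)
E
```

```text
top 351 243 [ 569. -120.   77.]
top 266 265 [515.  72.  85.]
top 380 210 [ 640. -183.  107.]
top 323 273 [497. -57. 107.]
top 376 264 [ 521. -177.   77.]
scene 286 241 [ 580. -123.   77.]
scene 351 199 [522.  72.  85.]
```

View pics/c1.png

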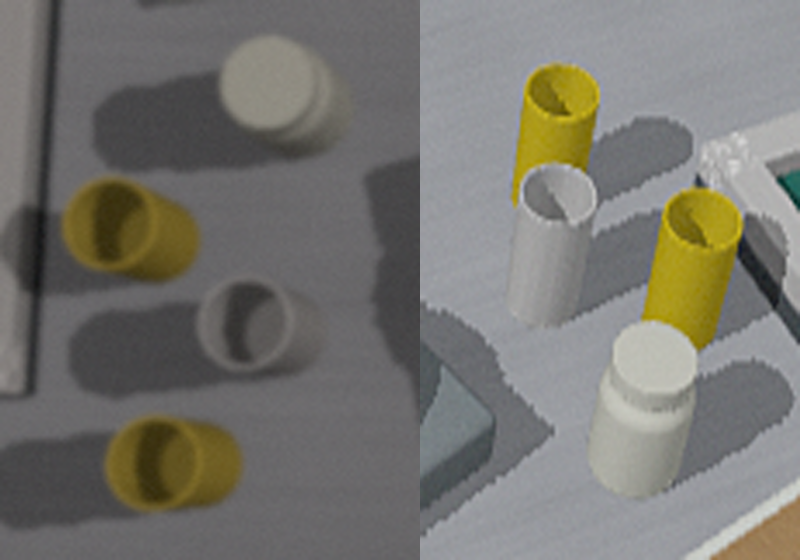

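View pics/c2.png

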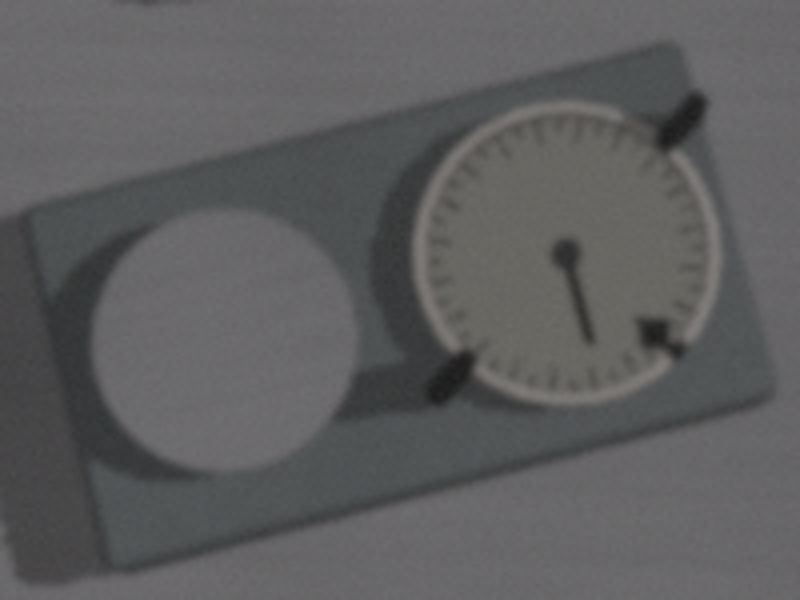

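The crop confirms the grey metal cup, rim at top (160,283) and scene (425,158), with yellow cups on both sides (rims at (122,254) and (134,322)). The dial crop shows bezel centre (351.7,243), pan (266,265), the pointer down and slightly right, and the zero wedge to its lower right.

```bash
python3 - <<'E'
from h import *
for k,n,u,v,z in [("cup","top",160,282.9,100),("cup","scene",424.7,158.2,100),("yel1","top",121.7,254,100),("yel2","top",134.3,322.3,100),("jar","top",166.6,213.7,100),
 ("dial","top",351.7,243.2,77),("pan","top",266.3,265,85),("zero","top",374.5,263.5,72),("ptr","top",357.5,265,72),("tabA","top",381,210.2,100),("tabB","top",322.8,274.5,100)]:print(k,n,ray(n,u,v,z).round(1))
# refine dial & pan by bright ellipse fits in both views
for n in("top","scene"):
    g=cv2.cvtColor(cv2.imread(f"pics/{n}0.png"),6)
    for nm,z,X in(("dial",77,[572,-121,77]),("pan",85,[517,72,85])):
        c=pix(n,np.array(X,float)).round().astype(int);R=50
        roi=g[c[1]-R:c[1]+R,c[0]-R:c[0]+R];th,m=cv2.threshold(cv2.medianBlur(roi,5),0,255,cv2.THRESH_OTSU)
        cs=[q for q in cv2.findContours(m,0,1)[0] if cv2.contourArea(q)>1500]
        for q in cs:
            h=cv2.convexHull(q);W=np.array([ray(n,*(p[0]+c-R),z)[:2] for p in h],np.float32);(cx,cy),r=cv2.minEnclosingCircle(W)
            print(n,nm,round(cx),round(cy),"r",round(r,1),W.mean(0).round())
E
```

```text
cup top [471.4 303.3 100. ]
cup scene [475.9 305.  100. ]
yel1 top [534.8 391.8 100. ]
yel2 top [384.4 355.  100. ]
jar top [627.3 296.6 100. ]
dial top [ 568.4 -121.3   77. ]
pan top [515.5  70.9  85. ]
zero top [ 523.1 -173.7   72. ]
ptr top [ 519.2 -135.    72. ]
tabA top [ 641.2 -186.2  100. ]
tabB top [494.1 -56.6 100. ]
top dial 600 -146 r 126.1 [567. -89.]
top pan 517 72 r 75.5 [513.  69.]
scene dial 546 -119 r 190.3 [ 594. -114.]
scene pan 435 109 r 164.5 [522.  68.]
```

>>> step_arm:
  deltas:
    - {"delta_rot": [0,0,4.6],"offset": [0.0253,-0.0359,0],"hand": -1}
    - {"delta_rot": [0,0,4.6],"offset": [0.0253,-0.0359,0],"hand": -1}
    - {"delta_rot": [0,0,4.6],"offset": [0.0253,-0.0359,0],"hand": -1}
    - {"delta_rot": [0,0,4.6],"offset": [0.0253,-0.0359,0],"hand": -1}
    - {"delta_rot": [0,0,4.6],"offset": [0.0253,-0.0359,0],"hand": -1}
    - {"delta_rot": [0,0,4.6],"offset": [0.0253,-0.0359,0],"hand": -1}
    - {"delta_rot": [0,0,4.6],"offset": [0.0253,-0.0359,0],"hand": -1}
    - {"delta_rot": [0,0,4.6],"offset": [0.0253,-0.0359,0],"hand": -1}
    - {"delta_rot": [0,0,0],"offset": [0,0,-0.03],"hand": -1}
    - {"delta_rot": [0,0,0],"offset": [0,0,-0.03],"hand": -1}
    - {"delta_rot": [0,0,0],"offset": [0,0,0],"hand": -1}
    - {"delta_rot": [0,0,0],"offset": [0,0,0],"hand": -1}

```text
clock: 1.6
tool_pos: [473.6, 304.0, 172.3]
orientation: [[-0.977, -0.211, 0.001], [-0.211, 0.977, 0.0], [-0.001, 0.0, -1.0]]
contact_force: [-0.6, 0.2, -0.2]
opening: 85.5
finger_force: 0.0
```

```bash
python3 - <<'E'
from h import *
s=read_state();print(s["clock"],s["tool_pos"],s["orientation"],s["opening"])
a=eyes.camera("scene");cv2.imwrite("pics/s1.png",cv2.resize(a[70:250,340:560],None,fx=3,fy=3))
E
```

```text
1.6 [473.5804151  303.98310592 172.2502523 ] [[-9.77455127e-01 -2.11141350e-01  8.97363875e-04]
 [-2.11141035e-01  9.77455511e-01  4.32864752e-04]
 [-9.68528913e-04  2.33635533e-04 -9.99999504e-01]] 85.50551170049928
```

View pics/s1.png

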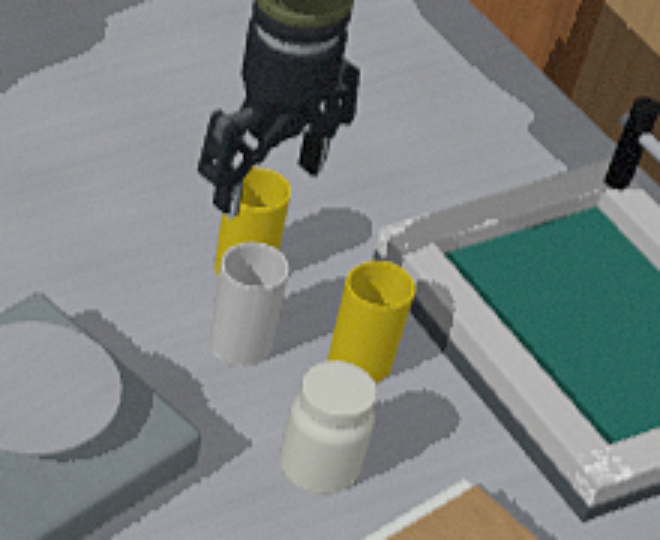

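The open fingers (crop at (232,205) and (315,165)) hang above the grey cup and are clear of both yellow cups. I'll descend and grip.

>>> step_arm:
  deltas:
    - {"delta_rot": [0,0,0],"offset": [0,0,-0.02],"hand": -1}
    - {"delta_rot": [0,0,0],"offset": [0,0,-0.02],"hand": -1}
    - {"delta_rot": [0,0,0],"offset": [0,0,-0.02],"hand": -1}
    - {"delta_rot": [0,0,0],"offset": [0,0,-0.02],"hand": -1}
    - {"delta_rot": [0,0,0],"offset": [0,0,-0.02],"hand": -1}
    - {"delta_rot": [0,0,0],"offset": [0,0,-0.016],"hand": -1}
    - {"delta_rot": [0,0,0],"offset": [0,0,0],"hand": -1}
    - {"delta_rot": [0,0,0],"offset": [0,0,0],"hand": -0.2}
    - {"delta_rot": [0,0,0],"offset": [0,0,0],"hand": 0.2}
    - {"delta_rot": [0,0,0],"offset": [0,0,0],"hand": 0.6}
    - {"delta_rot": [0,0,0],"offset": [0,0,0],"hand": 1}
    - {"delta_rot": [0,0,0],"offset": [0,0,0],"hand": 1}
    - {"delta_rot": [0,0,0],"offset": [0,0,0],"hand": 1}
    - {"delta_rot": [0,0,0],"offset": [0,0,0],"hand": 1}

```text
clock: 3.4
tool_pos: [474.3, 304.3, 56.7]
orientation: [[-0.978, -0.211, 0.002], [-0.211, 0.978, 0.001], [-0.003, 0.001, -1.0]]
contact_force: [0.2, 1.5, 5.1]
opening: 58.5
finger_force: 64.8
```

>>> step_arm:
  deltas:
    - {"delta_rot": [0,0,0],"offset": [0,0,0.015],"hand": 1}
    - {"delta_rot": [0,0,0],"offset": [0,0,0.03],"hand": 1}
    - {"delta_rot": [0,0,0],"offset": [0,0,0.035],"hand": 1}
    - {"delta_rot": [0,0,0],"offset": [0,0,0.035],"hand": 1}
    - {"delta_rot": [0,0,0],"offset": [0,0,0.035],"hand": 1}
    - {"delta_rot": [0,0,0],"offset": [0.005,-0.029,0],"hand": 1}
    - {"delta_rot": [0,0,0],"offset": [0.005,-0.029,0],"hand": 1}
    - {"delta_rot": [0,0,0],"offset": [0.005,-0.029,0],"hand": 1}
    - {"delta_rot": [0,0,0],"offset": [0.006,-0.029,0],"hand": 1}
    - {"delta_rot": [0,0,0],"offset": [0.006,-0.029,0],"hand": 1}
    - {"delta_rot": [0,0,0],"offset": [0.005,-0.029,0],"hand": 1}
    - {"delta_rot": [0,0,0],"offset": [0.005,-0.029,0],"hand": 1}
    - {"delta_rot": [0,0,0],"offset": [0.005,-0.029,0],"hand": 1}
    - {"delta_rot": [0,0,0],"offset": [0,0,-0.025],"hand": 1}
    - {"delta_rot": [0,0,0],"offset": [0,0,-0.02],"hand": 1}
    - {"delta_rot": [0,0,0],"offset": [0,0,0],"hand": 1}
    - {"delta_rot": [0,0,0],"offset": [0,0,0],"hand": 1}

```text
clock: 5.52
tool_pos: [515.4, 72.0, 160.7]
orientation: [[-0.977, -0.212, 0.0], [-0.212, 0.977, -0.0], [-0.0, -0.0, -1.0]]
contact_force: [0.3, -0.4, -2.0]
opening: 58.5
finger_force: 64.8
```

```bash
python3 - <<'E'
from h import *
s=read_state();print(s["clock"],s["tool_pos"],s["contact_force"],s["opening"])
a=eyes.camera("scene");cv2.imwrite("pics/s2.png",cv2.resize(a[90:290,230:450],None,fx=3,fy=3))
E
```

```text
5.525 [515.35253573  71.99613428 160.68708052] [ 0.29687164 -0.39063936 -2.02469338] 58.528130786460515
```

View pics/s2.png

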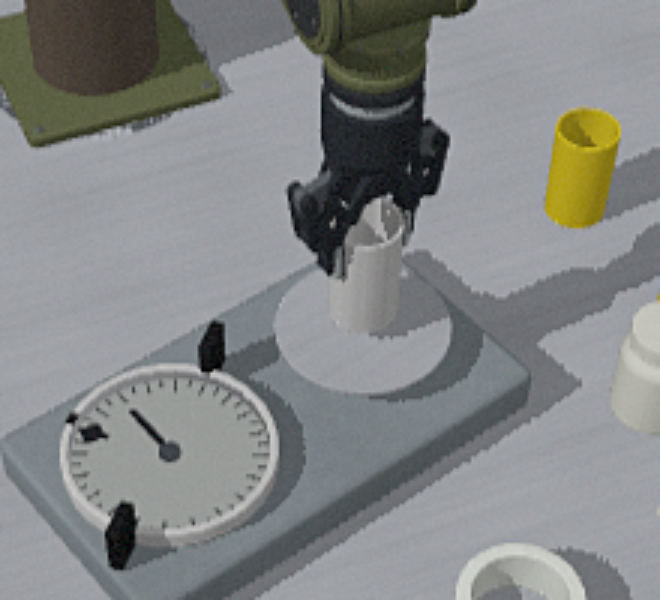

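The cup is held upright over the pan centre (cup base at crop (363,318), pan centre (363,330)), and the force reads about 2 N for its weight. That means about 5 mm of pan sink. I'll lower slowly.

>>> step_arm:
  deltas:
    - {"delta_rot": [0,0,0],"offset": [0,0,-0.006],"hand": 1}
    - {"delta_rot": [0,0,0],"offset": [0,0,-0.006],"hand": 1}
    - {"delta_rot": [0,0,0],"offset": [0,0,-0.004],"hand": 1}
    - {"delta_rot": [0,0,0],"offset": [0,0,-0.002],"hand": 1}
    - {"delta_rot": [0,0,0],"offset": [0,0,-0.002],"hand": 1}
    - {"delta_rot": [0,0,0],"offset": [0,0,-0.002],"hand": 1}
    - {"delta_rot": [0,0,0],"offset": [0,0,-0.002],"hand": 1}
    - {"delta_rot": [0,0,0],"offset": [0,0,0],"hand": 1}
    - {"delta_rot": [0,0,0],"offset": [0,0,0],"hand": 1}

```text
clock: 6.7
tool_pos: [515.4, 71.7, 136.6]
orientation: [[-0.978, -0.211, 0.0], [-0.211, 0.978, -0.0], [-0.0, -0.0, -1.0]]
contact_force: [-0.5, 0.2, 0.1]
opening: 58.0
finger_force: 64.9
```

>>> step_arm:
  deltas:
    - {"delta_rot": [0,0,0],"offset": [0,0,0],"hand": 0}
    - {"delta_rot": [0,0,0],"offset": [0,0,0],"hand": -0.5}
    - {"delta_rot": [0,0,0],"offset": [0,0,0],"hand": -1}
    - {"delta_rot": [0,0,0],"offset": [0,0,0],"hand": -1}
    - {"delta_rot": [0,0,0],"offset": [0,0,0],"hand": -1}
    - {"delta_rot": [0,0,0],"offset": [0,0,0],"hand": -1}
    - {"delta_rot": [0,0,0],"offset": [0,0,0],"hand": -1}
    - {"delta_rot": [0,0,0],"offset": [0,0,0.02],"hand": -1}
    - {"delta_rot": [0,0,0],"offset": [0,0,0.03],"hand": -1}
    - {"delta_rot": [0,0,0],"offset": [0,0,0.04],"hand": -1}
    - {"delta_rot": [0,0,0],"offset": [0,0,0.04],"hand": -1}
    - {"delta_rot": [0,0,0],"offset": [0,0,0.02],"hand": -1}
    - {"delta_rot": [0,0,0],"offset": [0,0,0],"hand": -1}
    - {"delta_rot": [0,0,0],"offset": [0,0,0],"hand": -1}

```text
clock: 8.45
tool_pos: [514.5, 71.6, 284.5]
orientation: [[-0.978, -0.211, -0.003], [-0.211, 0.978, -0.0], [0.003, 0.0, -1.0]]
contact_force: [-0.3, -0.1, -0.5]
opening: 86.0
finger_force: 0.0
```

```bash
cat >> h.py <<'E'
def dialrect(n,name,s=3.0):
    g=cv2.warpPerspective  # keep cv2 import used
    img=eyes.camera(n);cv2.imwrite(f"pics/{name}_raw.png",img);r=rectify(n,img,DC,100,77,s);cv2.imwrite(f"pics/{name}.png",r);return img,r
E
sed -i '/keep cv2 import/d; s/^def dialrect/DC=(570,-121)\ndef dialrect/' h.py
python3 - <<'E'
from h import *
s=read_state();print(s["clock"],s["tool_pos"],s["contact_force"],s["opening"])
a,r=dialrect("scene","d1",2.6)
b=cv2.resize(a[90:290,230:450],(0,0),fx=520/220*.5,fy=520/200*.5)
c=cv2.resize(a[120:260,300:420],(260,303)); z=np.zeros((520,260,3),np.uint8);z[:303]=c
cv2.imwrite("pics/v1.png",np.hstack([r,z]))
E
```

```text
8.45 [514.51406765  71.63213948 284.5098196 ] [-0.27114351 -0.14005173 -0.46437207] 85.9913206537834
```

View pics/v1.png

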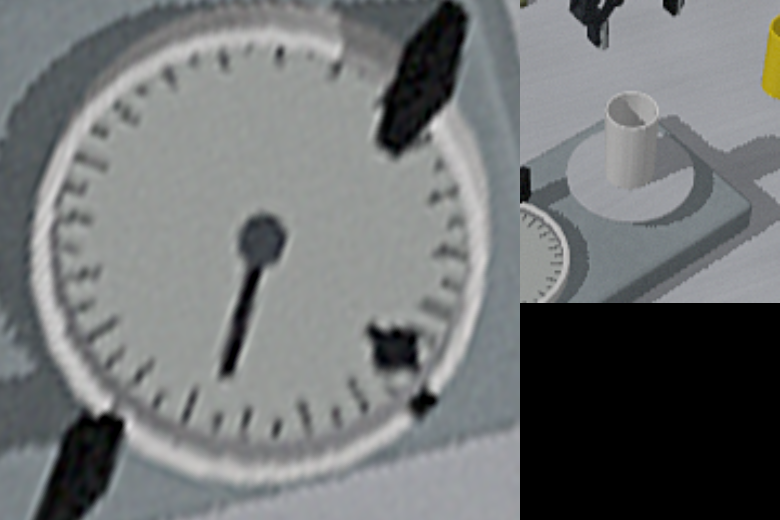

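The cup stands free and upright on the pan, and the pointer has swung from 195° to about 163° (world angle). The zero mark is near 229° and tab_a near 318°. I'll straddle tab_a with half-open fingers.

>>> step_arm:
  deltas:
    - {"delta_rot": [0,0,-5.4],"offset": [0.0131,-0.026,0],"hand": 0}
    - {"delta_rot": [0,0,-5.4],"offset": [0.0131,-0.026,0],"hand": 0}
    - {"delta_rot": [0,0,-5.4],"offset": [0.0131,-0.026,0],"hand": 0}
    - {"delta_rot": [0,0,-5.4],"offset": [0.0131,-0.026,0],"hand": 0}
    - {"delta_rot": [0,0,-5.4],"offset": [0.0131,-0.026,0],"hand": 0}
    - {"delta_rot": [0,0,-5.4],"offset": [0.0131,-0.026,0],"hand": 0}
    - {"delta_rot": [0,0,-5.4],"offset": [0.0131,-0.026,0],"hand": 0}
    - {"delta_rot": [0,0,-5.4],"offset": [0.0131,-0.026,0],"hand": 0}
    - {"delta_rot": [0,0,-5.4],"offset": [0.0131,-0.026,0],"hand": 0}
    - {"delta_rot": [0,0,-5.4],"offset": [0.0131,-0.026,0],"hand": 0}
    - {"delta_rot": [0,0,0],"offset": [0,0,-0.04],"hand": 0}
    - {"delta_rot": [0,0,0],"offset": [0,0,-0.06],"hand": 0}
    - {"delta_rot": [0,0,0],"offset": [0,0,-0.05],"hand": 0}
    - {"delta_rot": [0,0,0],"offset": [0,0,0],"hand": 0}
    - {"delta_rot": [0,0,0],"offset": [0,0,0],"hand": 0}

```text
clock: 10.38
tool_pos: [646.9, -188.6, 137.5]
orientation: [[-0.745, 0.667, 0.001], [0.667, 0.745, -0.0], [-0.001, 0.0, -1.0]]
contact_force: [-0.0, -0.6, 0.9]
opening: 42.7
finger_force: 0.0
```

```bash
python3 - <<'E'
from h import *
s=read_state();print(s["clock"],s["tool_pos"],np.round(s["orientation"],3).tolist(),s["opening"],s["joint_pos"])
a=eyes.camera("scene");b=eyes.camera("top");cv2.imwrite("pics/top_hover.png",b)
print(pix("scene",s["tool_pos"]),pix("scene",np.array([571+98*np.cos(np.radians(318)),-121+98*np.sin(np.radians(318)),107])))
cv2.imwrite("pics/s3.png",np.hstack([cv2.resize(a[130:330,190:390],None,fx=2.5,fy=2.5)]))
E
```

```text
10.375 [ 646.895207   -188.57461911  137.49637345] [[-0.745, 0.667, 0.001], [0.667, 0.745, -0.0], [-0.001, 0.0, -1.0]] 42.69292646546503 [-3.63266331e-01  2.44607438e-01  1.67454525e+00 -2.95333623e-05
  1.22126136e+00 -1.20408795e+00]
[266.6455935  255.18400241] [268.20469582 261.986638  ]
```

View pics/s3.png

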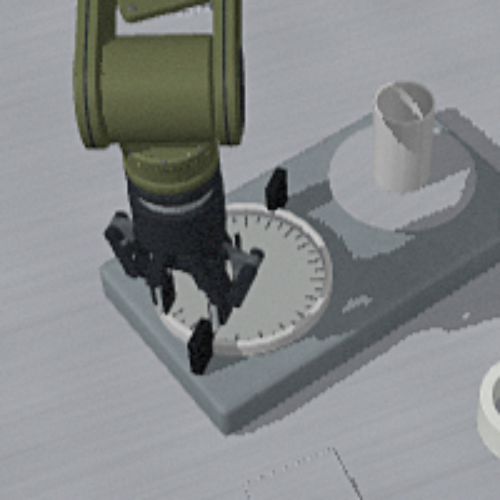

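The scene crop shows the fingers at (167,310) and (215,320) bracketing tab_a's top near (203,330), about 4 mm off to the tangential side. I'll shift slightly, then go down around it.

>>> step_arm:
  deltas:
    - {"delta_rot": [0,0,0],"offset": [0.001,0.003,-0.01],"hand": 0}
    - {"delta_rot": [0,0,0],"offset": [0,0,-0.01],"hand": 0}
    - {"delta_rot": [0,0,0],"offset": [0,0,-0.01],"hand": 0}
    - {"delta_rot": [0,0,0],"offset": [0,0,-0.01],"hand": 0}
    - {"delta_rot": [0,0,0],"offset": [0,0,-0.01],"hand": 0}
    - {"delta_rot": [0,0,0],"offset": [0,0,0],"hand": 0}
    - {"delta_rot": [0,0,0],"offset": [0,0,0],"hand": 0}

```text
clock: 11.35
tool_pos: [647.5, -185.4, 86.5]
orientation: [[-0.745, 0.667, 0.0], [0.667, 0.745, -0.0], [-0.0, 0.0, -1.0]]
contact_force: [0.1, 0.4, 0.1]
opening: 42.6
finger_force: 0.0
```

```bash
python3 - <<'E'
import numpy as np
D=np.array([571,-121]);R=102
p=np.array([647.9,-185.6])-D;print(np.hypot(*p),np.degrees(np.arctan2(p[1],p[0])))
prev=None
a0=np.degrees(np.arctan2(p[1],p[0]))
prev=p
for k in range(1,17):
    a=np.radians(a0-5*k);q=R*np.array([np.cos(a),np.sin(a)]);print(k,round(np.degrees(a)+360,1),(q-prev).round(1).tolist());prev=q
E
```

```text
100.43291293196665 -40.03200657387791
1 315.0 [-4.8, -7.6]
2 310.0 [-6.6, -6.0]
3 305.0 [-7.1, -5.4]
4 300.0 [-7.5, -4.8]
5 295.0 [-7.9, -4.1]
6 290.0 [-8.2, -3.4]
7 285.0 [-8.5, -2.7]
8 280.0 [-8.7, -1.9]
9 275.0 [-8.8, -1.2]
10 270.0 [-8.9, -0.4]
11 265.0 [-8.9, 0.4]
12 260.0 [-8.8, 1.2]
13 255.0 [-8.7, 1.9]
14 250.0 [-8.5, 2.7]
15 245.0 [-8.2, 3.4]
16 240.0 [-7.9, 4.1]
```

>>> step_arm:
  deltas:
    - {"delta_rot": [0,0,-5],"offset": [-0.0048,-0.0076,0],"hand": 0}
    - {"delta_rot": [0,0,-5],"offset": [-0.0066,-0.006,0],"hand": 0}
    - {"delta_rot": [0,0,-5],"offset": [-0.0071,-0.0054,0],"hand": 0}
    - {"delta_rot": [0,0,-5],"offset": [-0.0075,-0.0048,0],"hand": 0}
    - {"delta_rot": [0,0,-5],"offset": [-0.0079,-0.0041,0],"hand": 0}
    - {"delta_rot": [0,0,-5],"offset": [-0.0082,-0.0034,0],"hand": 0}
    - {"delta_rot": [0,0,-5],"offset": [-0.0085,-0.0027,0],"hand": 0}
    - {"delta_rot": [0,0,-5],"offset": [-0.0087,-0.0019,0],"hand": 0}
    - {"delta_rot": [0,0,-5],"offset": [-0.0088,-0.0012,0],"hand": 0}
    - {"delta_rot": [0,0,-5],"offset": [-0.0089,-0.0004,0],"hand": 0}
    - {"delta_rot": [0,0,-5],"offset": [-0.0089,0.0004,0],"hand": 0}
    - {"delta_rot": [0,0,-5],"offset": [-0.0088,0.0012,0],"hand": 0}
    - {"delta_rot": [0,0,0],"offset": [0,0,0],"hand": 0}
    - {"delta_rot": [0,0,0],"offset": [0,0,0],"hand": 0}

```text
clock: 13.1
tool_pos: [553.0, -221.4, 86.8]
orientation: [[0.204, 0.979, 0.001], [0.979, -0.204, -0.0], [-0.0, 0.001, -1.0]]
contact_force: [0.3, 0.2, 0.1]
opening: 42.8
finger_force: 0.0
```

```bash
python3 - <<'E'
from h import *
s=read_state();print(s["clock"],s["tool_pos"],s["contact_force"],s["opening"])
a,r=dialrect("scene","d2",2.6);b,q=dialrect("top","d3",1.4)
z=np.zeros((520,280,3),np.uint8);z[:280]=cv2.convertScaleAbs(q,alpha=1.6);cv2.imwrite("pics/v2.png",np.hstack([r,z]))
E
```

```text
13.1 [ 553.03089366 -221.3520231    86.84118146] [0.34077364 0.18628795 0.11613366] 42.825389952349155
```

View pics/v2.png

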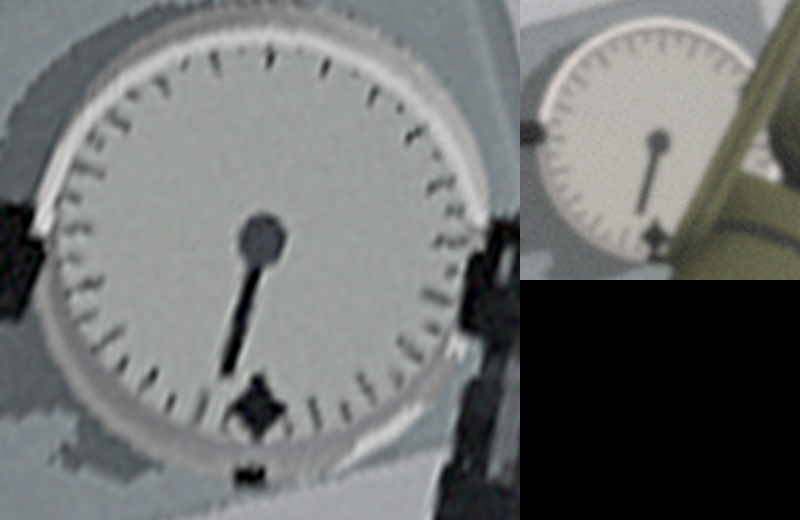

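Both views agree: the pointer is at about 165° and the zero mark at about 178°, with tab_a in contact near 268°. About 13° more clockwise is needed, so I'll go 12° and measure again.

>>> step_arm:
  deltas:
    - {"delta_rot": [0,0,-3],"offset": [-0.0052,0.0011,0],"hand": 0}
    - {"delta_rot": [0,0,-3],"offset": [-0.0052,0.0014,0],"hand": 0}
    - {"delta_rot": [0,0,-3],"offset": [-0.0051,0.0016,0],"hand": 0}
    - {"delta_rot": [0,0,-3],"offset": [-0.005,0.0019,0],"hand": 0}
    - {"delta_rot": [0,0,0],"offset": [0,0,0],"hand": 0}
    - {"delta_rot": [0,0,0],"offset": [0,0,0],"hand": 0}

```text
clock: 13.95
tool_pos: [532.3, -215.2, 86.3]
orientation: [[0.403, 0.915, -0.0], [0.915, -0.403, 0.0], [0.0, -0.0, -1.0]]
contact_force: [-0.0, 1.0, 0.2]
opening: 42.9
finger_force: 0.0
```

```bash
cat > m.py <<'E'
from h import *
s=read_state();print(s["clock"],s["tool_pos"].__array__().round(1) if hasattr(s["tool_pos"],"__array__") else s["tool_pos"])
for n,nm in(("scene","ms"),("top","mt")):
    a,r=dialrect(n,nm+str(int(s["clock"]*10)),4.0);g=cv2.cvtColor(r,6);h=(g<0.5*np.median(g[300:500,300:500])).astype(np.uint8)
    nb,L,st,ce=cv2.connectedComponentsWithStats(h)
    for i in range(1,nb):
        x,y=400-ce[i][1],400-ce[i][0]
        if st[i][4]>120 and np.hypot(x,y)<380: print(n,"area",st[i][4],"rel mm",round(x/4,1),round(y/4,1),"ang",round(np.degrees(np.arctan2(y,x))%360,1),"box",st[i][:4])
    hub=h.copy()
E
python3 m.py
```

```text
13.95 [ 532.3 -215.2   86.3]
scene area 144 rel mm 68.6 -37.7 ang 331.2 box [546 116  11  20]
scene area 13209 rel mm 20.4 91.7 ang 77.4 box [  0 211  87 221]
scene area 11216 rel mm -23.9 7.3 ang 163.1 box [302 334 136 332]
scene area 1412 rel mm -81.6 22.1 ang 164.8 box [288 707  50  39]
top area 738 rel mm 41.5 -82.4 ang 296.7 box [715 209  32  53]
top area 5521 rel mm 24.2 91.8 ang 75.2 box [  0 256  77  91]
top area 396 rel mm 29.1 -76.5 ang 290.8 box [695 264  25  38]
top area 228 rel mm 15.7 -68.4 ang 282.9 box [666 325  17  25]
top area 30830 rel mm -26.5 -87.0 ang 253.1 box [675 341 125 334]
top area 1232 rel mm -2.6 1.6 ang 148.9 box [376 384  38  60]
top area 2158 rel mm -15.1 -53.2 ang 254.1 box [567 387  93 155]
top area 32469 rel mm -84.0 -42.9 ang 207.1 box [399 559 383 241]
top area 3819 rel mm -72.1 18.8 ang 165.3 box [294 635  68 114]
```

```bash
cat > a.py <<'E'
from h import *
import sys
for f in sys.argv[1:]:
    r=cv2.imread(f"pics/{f}.png");g=cv2.cvtColor(r,6);h=(g<0.55*np.median(g[300:500,300:500])).astype(np.uint8)
    e=cv2.erode(h,np.ones((21,21)))[250:550,250:550];v,u=np.nonzero(e);hub=np.array([u.mean()+250,v.mean()+250]) ;print(f,"hub",hub.round(1),len(u))
    v,u=np.nonzero(h);x,y=(hub[1]-v)/4,(hub[0]-u)/4;rr=np.hypot(x,y);an=np.degrees(np.arctan2(y,x))%360
    for lo in range(14,100,4):
        k=(rr>=lo)&(rr<lo+4)&(abs(an-165)<25);
        if k.sum(): print(lo,k.sum(),an[k].mean().round(1),an[k].std().round(1))
E
ls pics|grep m; python3 a.py ms139
```

```text
ms139.png
ms139_raw.png
mt139.png
mt139_raw.png
ms139 hub [402.8 369.7] 1586
14 334 164.7 5.5
18 324 164.8 4.2
22 329 164.8 3.5
26 348 164.5 3.2
30 363 164.4 2.9
34 336 165.2 2.4
38 345 165.1 2.2
42 355 164.7 2.1
46 336 164.8 1.8
50 354 165.2 1.8
54 417 165.8 2.0
58 755 166.0 3.4
62 1261 165.6 6.8
66 1270 165.8 8.2
70 649 165.7 6.4
74 175 165.0 2.8
86 371 165.9 1.9
90 788 165.9 2.2
94 861 160.0 6.1
98 64 156.7 5.4
```

Zero mark is about 1° from the pointer, roughly 1.2 mm at 70 mm. I'll back the pushing finger off to mid-gap, then lift clear.

>>> step_arm:
  deltas:
    - {"delta_rot": [0,0,0],"offset": [0.006,-0.0025,0],"hand": 0}
    - {"delta_rot": [0,0,0],"offset": [0.006,-0.0025,0],"hand": 0}
    - {"delta_rot": [0,0,0],"offset": [0,0,0],"hand": 0}
    - {"delta_rot": [0,0,0],"offset": [0,0,0.01],"hand": 0}
    - {"delta_rot": [0,0,0],"offset": [0,0,0.02],"hand": 0}
    - {"delta_rot": [0,0,0],"offset": [0,0,0.04],"hand": 0}
    - {"delta_rot": [0,0,0],"offset": [0,0,0.05],"hand": 0}
    - {"delta_rot": [0,0,0],"offset": [0,-0.04,0.05],"hand": 0}
    - {"delta_rot": [0,0,0],"offset": [0,-0.05,0.03],"hand": 0}
    - {"delta_rot": [0,0,0],"offset": [0,-0.05,0],"hand": 0}
    - {"delta_rot": [0,0,0],"offset": [0,0,0],"hand": 0}
    - {"delta_rot": [0,0,0],"offset": [0,0,0],"hand": 0}

```text
clock: 15.55
tool_pos: [543.9, -358.9, 285.9]
orientation: [[0.404, 0.915, 0.0], [0.915, -0.404, 0.0], [0.0, 0.0, -1.0]]
contact_force: [1.0, 0.4, -0.3]
opening: 42.2
finger_force: 0.0
```

```bash
python3 m.py >/dev/null; f=$(ls -t pics|grep '^ms.*[0-9].png'|head -1); python3 a.py ${f%.png}|sed -n '1p;8,20p'; python3 -c "
import cv2,glob,os
f=max(glob.glob('pics/ms*_raw.png'),key=os.path.getmtime);a=cv2.imread(f);cv2.imwrite('pics/fin.png',cv2.resize(a[90:340,190:450],None,fx=2.4,fy=2.4))"
```

```text
ms155 hub [402.9 369.9] 1620
38 342 165.1 2.2
42 353 164.7 2.1
46 343 164.7 1.9
50 353 165.2 1.8
54 425 165.7 2.0
58 765 166.0 3.4
62 1274 165.6 6.8
66 1296 166.1 8.4
70 636 165.4 6.0
74 193 165.3 2.4
86 387 165.9 2.0
90 756 166.0 2.1
94 691 150.0 9.8
```

View pics/fin.png

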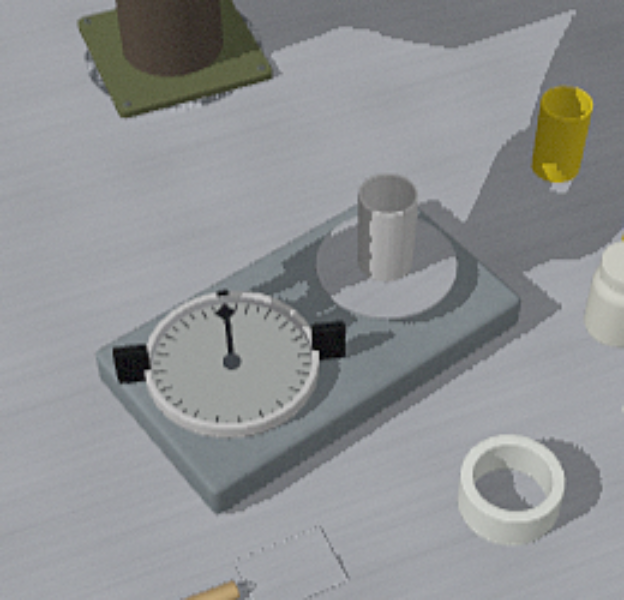

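The last picture shows the cup upright on the pan at (387,265), the zero wedge at (225,310) in line with the pointer, and the robot clear of everything.

```bash
python3 -c "
from station import ticket
print(ticket.job_done())"
```

```text
the job is handed in; nothing more can be done
None
```

The job is handed in at about 16 s on the clock: the cup stands upright near the pan's centre, the zero mark measured about 1° (1.2 mm) from the pointer, and the arm is clear of everything; no verdict came back.

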